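Slide the shelf lock home past its spring catch

TASK

Lock the pull-out shelf with the steel slide bolt on its small ash panel: press the spring catch down with the fingertips and, while holding it down, push the bolt's upright tab towards the keeper so that the bolt slides over the catch. Push the bolt on until it is fully home and the catch has sprung back up behind it, then move clear. Only press and push, never force the bolt, and leave the other things on the shelf where they are.

Things in the scene. Friction and masses are not known exactly. Their poses are not given: they have to be found in the camera images.
- panel: Fixed ash panel 150 x 300 x 16 mm (its x, y, z) carrying the lock; origin at the centre of its underside, z up, the bolt slides home along its +y. On it a dark steel base plate 92 mm wide (x), 260 mm long (y), top 20 mm above the origin, with a guide rail along each long side (38 to 44 mm from the centre line, top 34 mm above the origin).
- keeper (a point): Keeper: fixed steel arch near the panel's +y end that takes the bolt's tongue, 40 mm wide, 18 mm long along y; this point is the centre of its top, 50 mm above the panel's origin, at panel x = 0, y = 99 mm.
- catch (a joint): Spring catch, a vertical plunger. Value in m: 0 = up (top 31 mm above the panel's origin), 0.009 = fully down (top 22 mm). Its spring takes 4 N to start and 8 N at the bottom. Up, it blocks the bolt; held 0.0065 or more down it lets the bolt's rear plate over it, and the plate then keeps it down by itself.
- catch_top (a point): Centre of the top of the catch's flat steel head, 30 mm wide (panel x), 58 mm long (panel y), centred at panel x = 0, y = -51 mm; goes down with the catch.
- bolt (a joint): Steel slide bolt, captive in the rails, slides along the panel's +y. Value in m: 0 = drawn back, 0.098 = end stop, fully home. Starts at 0 to 0.006; about 2 to 5 N move it. From 0.093 on its rear plate has passed the catch, which springs up behind it and locks it.
- bolt_plate (a point): Centre of the top of the bolt's flat rear plate, 26 mm long (panel y), 72 mm wide, 6 mm thick, top 31 mm above the panel's origin; at bolt = 0 it lies at panel y = -102 mm, just short of the catch. A side arm at panel x = 27 to 36 mm joins it to the upright tab.
- bolt_push (a point): Point on the bolt's upright cross tab, on the face that is pushed (it looks to the panel's -y), at panel x = 0, 41 mm above the panel's origin; at bolt = 0 at panel y = -33 mm. Tab: 8 mm thick, panel x = -16 to 36 mm, top 57 mm above the origin. Between plate and tab 56 mm are open above the catch's head: fingertips pressing the head there meet the tab when moved to +y.
- king: Ivory plastic chess king, 95 mm tall, base 38 mm across, standing loose; origin at the centre of its underside. Leave alone.
- cottage: Red resin model cottage, 62 x 55 mm, 70 mm tall, loose; origin at the centre of its underside. Leave alone.
- case: Lidded polypropylene case with clip hinges, about 165 x 116 mm, 60 mm tall, on the tan mat; origin at the centre of its underside. Leave alone.
- jar: Small glass jar with a steel lid, 60 mm across, 75 mm tall; origin at the centre of its underside. Leave alone.
- screwdriver: Screwdriver 170 mm long lying loose, handle to its own -x. Leave alone.
- tin: Flat aluminium tin 48 mm across, 22 mm tall, beside the panel; origin at the centre of its underside. Leave alone.

How it is judged (in metres and radians):
On the way, in this order (a step that is already met when the one before it is completed fails the run):
1. the fingers hold the catch down (6.5 mm or more) while the bolt is still short of it (value of joint catch above 0.0065 m and value of joint bolt below 0.012 m and contact force between the fingers and catch above 1 N), for 0.1 s.
2. the bolt slides over the held-down catch (value of joint bolt between 0.03 and 0.085 m and value of joint catch above 0.0045 m), for 0.05 s.
At the end, for the whole second after the job is handed in: The bolt is home in the keeper (0.092 m or more of its 0.098 m travel) and at rest, the catch has sprung up behind it (less than 2 mm down), and the robot touches nothing (value of joint bolt above 0.092 m and value of joint catch below 0.002 m and velocity of joint bolt below 0.01 m/s).
It fails at once if the bolt is forced (pushed with more than 60 N) (contact force between the fingers and bolt above 60 N).
It fails at once if another thing is moved, lifted or knocked (more than 15 mm or 0.5 rad) (distance of any of king, cottage, case, jar, screwdriver, tin from where it was at the start of the episode above 0.015 m or angle between any of king, cottage, jar, tin, case's own z axis and vertical above 0.5 rad).
It also fails if it takes over 35 s, if anything falls off the work surface, if the arm or the gripper's body presses on something with over 40 N, if the wrist force passes 120 N, or if a joint passes its speed limit or range.

ROBOT

A 7-joint arm with a two-finger parallel gripper is mounted at the origin on the work surface. World frame = base frame: x ahead of the robot, y to its left, z up, the work surface at z = 0. Lengths are in mm, angles in rad, forces in N, time in s.
With the tool pointing down it reaches from about 425 to 1025 mm from the base axis. Payload 3.6 kg.
Tool frame: the origin (TCP) lies at the very end of the fingers, on their centre line; the grasp point (between the pads) lies 19 mm behind it; z points along the fingers, y is the direction in which the jaws open and shut (so a half turn about z gives the same grasp; the last joint's range is limited). The gripper opens to 85 mm and grips with 20 to 120 N. Pads are 22 mm wide; open, the fingers measure 114 mm over their backs; the gripper's body (76 mm by 85 mm) begins 54 mm behind the grasp point. The pads swing forward as they close: fully open they stand 13 mm farther back than shut.
Start: joints at [-0.093, 0.591, 0.048, 1.609, -0.033, 0.943, -0.034], TCP at [725.003, 0.002, 202.102] pointing down, gripper open.
Joint ranges: [-2.69, 2.69], [-0.47, 2.24], [-1.27, 1.36], [0.19, 2.51], [-1.53, 4.68], [0.08, 2.07], [-3.09, 3.09]. Speed limits (rad/s): [2.57, 2.57, 3.14, 3.14, 3.14, 3.14, 3.14].

INTERFACE

Orientations are given as a unit quaternion [x, y, z, w].
In Python, from station import arm gives the robot as it stands.
- The arm moves only by the shell command python3 -m handwheel 'ROWS' [OPENING] [FORCE]. ROWS is text: rows parted by semicolons, each of 6 numbers parted by spaces: the shift along the tool's x, y, z in cm, then the turn, a rotation vector about the tool's x, y, z in degrees. A call has 1 to 8 rows; each row is the pose to reach, as a shift and turn from the pose measured when the call began, along the tool's axes at that moment; what a row does not reach only later rows make up. A row lasts 1/8 s, in which the tool goes at most 62.5 mm and 10.7 degrees, less where a joint would pass 70% of its speed; a pose out of reach is approached as far as the arm can. A call with a gripper value outside its range is refused whole. OPENING is the finger opening in cm, from 0 to 8.54, set as the call begins (- or left out, the last holds). The fingers move at their own pace and stop on an object; FORCE is the grip in N (left out, the last holds). Time passes only in rows, so rows that repeat a pose let the fingers close. It gives the time, the measured TCP pose, the force and the opening at its end, in the units of the state.
- arm.get_state(): the state, without advancing time (a new reading comes with each control period).
- arm.grab_frame(name): name is "scene" or "side" or "wrist"; returns the picture (384x512x3 uint8, red, green, blue); there is no depth.
- arm.get_calibration(name): a dict with "K" (3x3 intrinsics, pixels), "extrinsics" (4x4, takes a point from camera to world coordinates); the wrist camera has in their place "tool_from_camera" (4x4, takes a point from camera to tool coordinates, whose origin is the TCP and whose axes are the flange's). Camera axes: x right, y down, z forward; pixel columns grow to the right and rows downward; lengths in mm; the calibration is good to about 2 mm. A picture is of the moment at which its call begins: read the wrist's pose just before it. get_calibration takes no time and is no camera call.
- arm.hand_in(): hands the job in, once; it reports no verdict.
The state is a dict: "t": time; "q": joint angles; "joint_vel": joint speeds; "joint_torque": joint torques, N m; "tool_pos": TCP position; "tool_rot": TCP orientation; "contact_force": force on the tool from outside, world axes, zero at the start; "wrist_torque": the same for the moment, N m; "width": finger opening in mm.
Only numpy, scipy, OpenCV 4.12 (cv2) and the standard library are available. Lean on these libraries where they do the work, as an engineer would, in place of code of your own. Each camera call takes 0.05 s, during which the arm holds its last target. There are 200 camera calls.

## Working session

There is one attempt and no reset: what is moved stays moved. The work goes in short steps, Python scripts to look and compute and a shell command to move; the robot and the scene stay as the last step left them, time stands still between calls to the robot, and variables do not carry over. Pictures are saved under pics/ and viewed, about 8 in all and at most 12, crops included, and the job is handed in when it is done.

```bash
mkdir -p pics; python3 - <<'E'
from station import arm
import cv2,numpy as np
np.set_printoptions(suppress=True,precision=4)
s=arm.get_state();print({k:s[k] for k in('t','tool_pos','tool_rot','contact_force','width')})
for n in('scene','side','wrist'):
    im=arm.grab_frame(n);cv2.imwrite(f'pics/{n}0.png',im[:,:,::-1])
    c=arm.get_calibration(n);print(n,c)
a=[cv2.imread(f'pics/{n}0.png') for n in('scene','side')]
for n,i in zip(('scene','side'),a): cv2.imwrite(f'pics/{n}0b.png',cv2.resize(i,(800,600),interpolation=cv2.INTER_CUBIC))
E
```

```text
{'t': 0.0, 'tool_pos': array([724.128 ,   0.0091, 200.9471]), 'tool_rot': array([ 0.7071,  0.7071, -0.0008, -0.0007]), 'contact_force': array([ 0.1824, -0.4286, -0.3524]), 'width': 85.52848806100008}
scene {'K': array([[421.1093,   0.    , 254.3093],
       [  0.    , 421.1093, 195.2385],
       [  0.    ,   0.    ,   1.    ]]), 'extrinsics': array([[   0.6582,    0.5755,   -0.4854, 1135.1174],
       [   0.7527,   -0.5162,    0.4087, -553.2752],
       [  -0.0154,   -0.6343,   -0.7729, 1024.7442],
       [   0.    ,    0.    ,    0.    ,    1.    ]])}
side {'K': array([[477.4384,   0.    , 258.6608],
       [  0.    , 477.4384, 183.2081],
       [  0.    ,   0.    ,   1.    ]]), 'extrinsics': array([[   0.9505,   -0.251 ,    0.1829,  315.3299],
       [  -0.3104,   -0.7435,    0.5923, -796.0811],
       [  -0.0127,   -0.6198,   -0.7847, 1068.8118],
       [   0.    ,    0.    ,    0.    ,    1.    ]])}
wrist {'K': array([[306.2238,   0.    , 254.5897],
       [  0.    , 306.2238, 194.2689],
       [  0.    ,   0.    ,   1.    ]]), 'tool_from_camera': array([[  -0.0003,   -0.9497,   -0.3131,   79.8967],
       [   1.    ,   -0.0001,   -0.0005,    0.9668],
       [   0.0004,   -0.3131,    0.9497, -171.7515],
       [   0.    ,    0.    ,    0.    ,    1.    ]])}
```

View pics/scene0b.png

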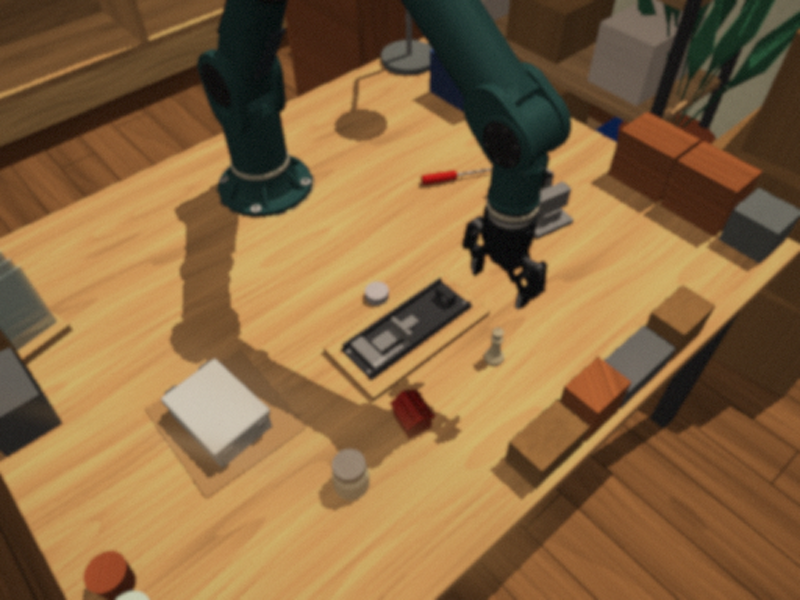

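View pics/side0b.png

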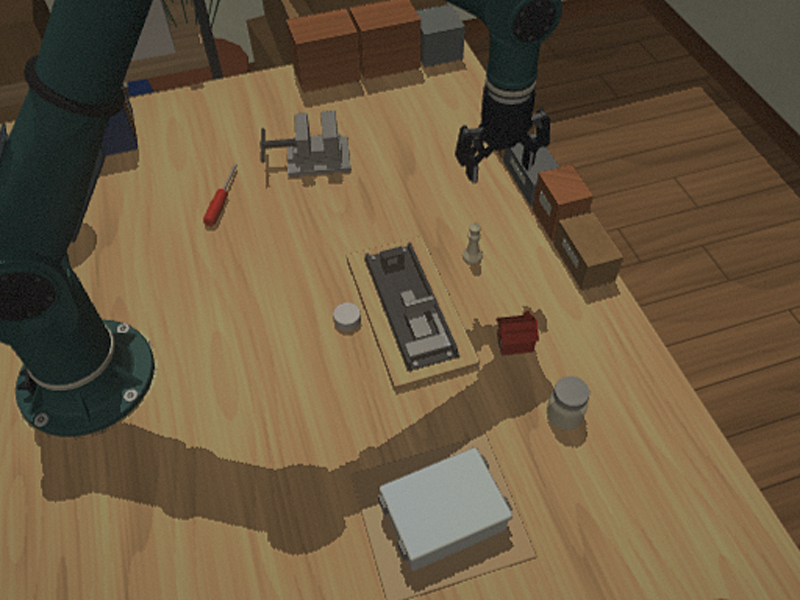

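View pics/wrist0.png

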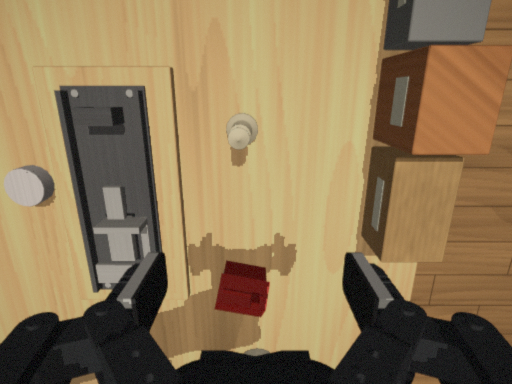

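The wrist view shows the panel at left (keeper near (105,118), plate near (115,272)). The scene and side views show it from both sides, with the tin at its left and the king and cottage at its right. I'll enlarge a wrist crop and a side crop to get accurate points.

```bash
python3 - <<'E'
import cv2
w=cv2.imread('pics/wrist0.png')[50:320,0:220]
s=cv2.imread('pics/side0.png')[140:260,200:320]
w=cv2.resize(w,None,fx=2.2,fy=2.2,interpolation=cv2.INTER_CUBIC)
s=cv2.resize(s,None,fx=5,fy=5,interpolation=cv2.INTER_CUBIC)
cv2.imwrite('pics/wc.png',w);cv2.imwrite('pics/sc.png',s)
E
```

```text
(no output)
```

View pics/wc.png

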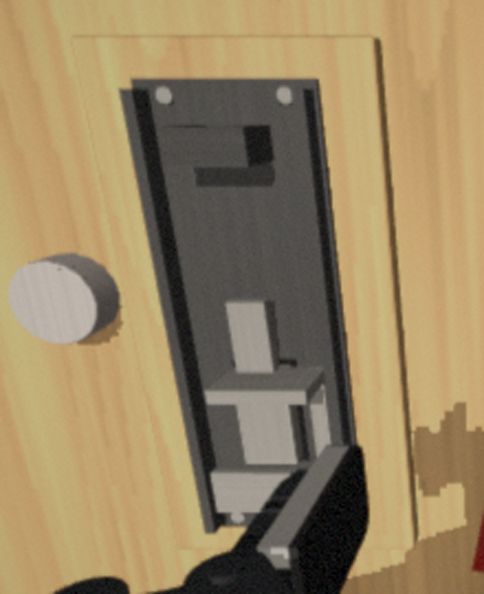

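View pics/sc.png

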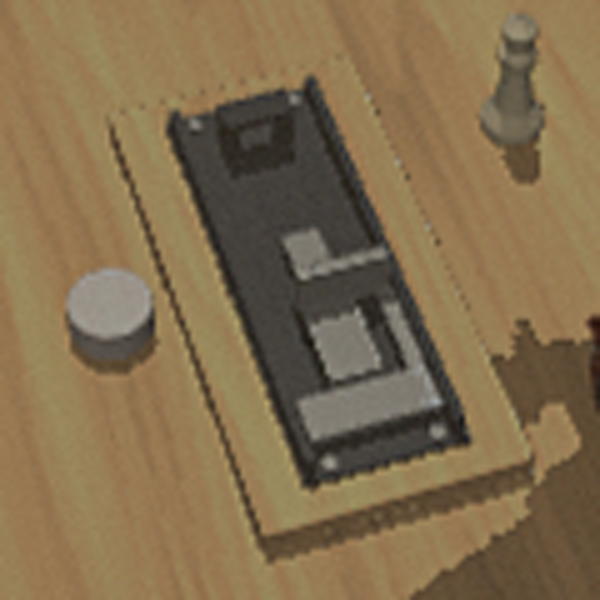

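The wrist crop shows the panel's far corners at about (72,37) and (376,38), the tab's top edge at row ~390 and the catch head below it. The side crop shows all four panel top corners at (110,118), (345,58), (532,465) and (265,537), with the plate drawn back. Next I'll fit the pose.

```bash
cat > h.py <<'E'
import numpy as np
from scipy.spatial.transform import Rotation as R
def proj(c,T,P):
    p=(np.c_[P,np.ones(len(P))]@np.linalg.inv(T).T)[:,:3]; u=p@c['K'].T
    return u[:,:2]/u[:,2:]
def toolT(s):
    T=np.eye(4);T[:3,:3]=R.from_quat(s['tool_rot']).as_matrix();T[:3,3]=s['tool_pos'];return T
def world(P,v):
    return R.from_euler('z',v[3]).apply(P)+v[:3]
E
python3 - <<'E'
from h import *
from station import arm
from scipy.optimize import least_squares
np.set_printoptions(suppress=True,precision=2)
S=[(-75,150,16,0,110,118),(75,150,16,0,345,58),(75,-150,16,0,532,465),(-75,-150,16,0,265,537),(46,-130,20,0,468,440),(-46,-130,20,0,312,488),(-36,-89,31,1,300,400),(36,-115,31,1,442,400)]
W=[(-75,150,16,0,72,37),(75,150,16,0,376,38),(75,-150,16,0,415,550),(46,130,20,0,318,79),(-16,-25,57,1,203,390),(36,-25,57,1,311,391)]
S=np.array(S,float);W=np.array(W,float)
S[:,4:]=S[:,4:]/5+[200,140]-.4; W[:,4:]=W[:,4:]/2.2+[0,50]-.3
cs,cw=arm.get_calibration('side'),arm.get_calibration('wrist')
Tw=toolT(arm.get_state())@cw['tool_from_camera']
def f(v):
    r=[]
    for A,c,T in((S,cs,cs['extrinsics']),(W,cw,Tw)):
        P=A[:,:3].copy();P[:,1]+=A[:,3]*v[4]
        r.append((proj(c,T,world(P,v))-A[:,4:]).ravel())
    return np.concatenate(r)
o=least_squares(f,[550,50,0,0,3],loss='soft_l1')
v=o.x;print(v,np.degrees(v[3]));print(f(v).reshape(-1,2))
np.save('v.npy',v)
for p in[(0,-51,31),(0,-51,22),(0,-33+v[4],41),(0,99,50)]:print(p,world(np.array(p,float),v))
E
```

```text
[557.53 -42.63  -2.33  -0.     3.43] -0.21356860461597546
[[ 0.19 -0.58]
 [ 1.85 -0.7 ]
 [ 1.49 -1.  ]
 [-0.07  0.3 ]
 [ 1.22 -0.03]
 [-1.09 -0.17]
 [-0.35  0.4 ]
 [ 0.54  1.04]
 [-0.1  -0.06]
 [-0.39 -0.02]
 [-0.29 -0.33]
 [ 0.05  0.67]
 [ 1.13 -0.11]
 [-2.19 -0.37]]
(0, -51, 31) [557.34 -93.63  28.67]
(0, -51, 22) [557.34 -93.63  19.67]
(0, np.float64(-29.57389502282583), 41) [557.42 -72.21  38.67]
(0, 99, 50) [557.9   56.37  47.67]
```

The fit is good: the panel is at about (557.5, -42.6), yaw ≈ 0, and the bolt is at ≈ 3 mm. I'll close the fingers and move above the gap between plate and tab (world y ≈ -99).

```bash
python3 -m handwheel '-2.5 -4.2 0 0 0 0; -5 -8.4 0 0 0 0; -7.5 -12.6 0 0 0 0; -9.9 -16.7 0 0 0 0; -9.9 -16.7 4 0 0 0; -9.9 -16.7 8 0 0 0; -9.9 -16.7 10 0 0 0; -9.9 -16.7 10 0 0 0' 0 20; python3 - <<'E'
from h import *
from station import arm
import cv2
s=arm.get_state();print(s)
im=arm.grab_frame('wrist')[:,:,::-1];a=arm.grab_frame('side')[130:270,190:330,::-1]
cv2.imwrite('pics/w1.png',np.hstack([cv2.resize(im,(400,300)),cv2.resize(a,(400,300*1))]))
E
```

```text
t: 1.15
tool_pos: [555.5, -98.8, 99.9]
tool_rot: [0.707, 0.707, -0.002, -0.002]
contact_force: [0.1, -0.6, 0.1]
width: -0.1
{'t': 1.15, 'q': array([ 0.06720834,  0.5347539 ,  0.03883359,  2.04844004, -0.03653492,
        0.56496102,  0.13179108]), 'joint_vel': array([-1.90663933e-03, -3.51934846e-02,  5.32997145e-03, -3.15369409e-02,
        1.13588553e-03,  1.08729042e-02,  3.37797285e-05]), 'joint_torque': array([ 2.18417239e-02, -4.38576221e+01,  1.19895212e+00, -1.27016312e+01,
        3.26793641e-03, -4.89287206e-02,  2.35069754e-03]), 'tool_pos': array([555.50541647, -98.78637424,  99.88600884]), 'tool_rot': array([ 0.70703725,  0.70717009, -0.00196367, -0.00222363]), 'contact_force': array([ 0.06395215, -0.57548795,  0.14961878]), 'wrist_torque': array([ 0.03726706,  0.01893714, -0.03708597]), 'width': -0.11787300106622417}
```

View pics/w1.png

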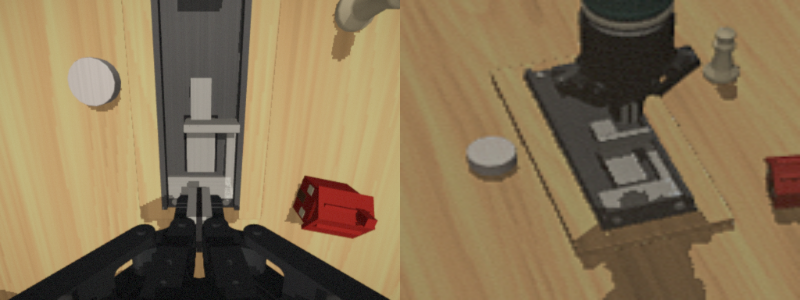

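The fingers hang shut, centred over the slot between plate and tab. Before going low I'll check that the knuckles clear the cottage and king.

```bash
python3 - <<'E'
from h import *
from station import arm
np.set_printoptions(suppress=True,precision=1)
c=arm.get_calibration('side')
def back(uv,z):
    d=c['extrinsics'][:3,:3]@np.linalg.solve(c['K'],[*uv,1]);o=c['extrinsics'][:3,3];return o+d*(z-o[2])/d[2]
k=1.5625
for n,uv,z in[('king base',(473,258),5),('cottage bottom left',(502,354),0),('cottage roof left',(498,318),50),('tin',(347,312),22)]:print(n,back(np.array(uv)/k,z))
# knuckle extent in w1 side part (crop 190,130; scale 400/140,300/140)
for uv in[(555-400,75),(698-400,55)]:print('knuckle',[back((190+uv[0]*140/400,130+uv[1]*140/300),z) for z in(150,170)])
E
```

```text
king base [706.3  29.8   5. ]
cottage bottom left [ 676.6 -182.     0. ]
cottage roof left [ 681.2 -142.1   50. ]
tin [447.2 -28.4  22. ]
knuckle [array([513.2, -35.1, 150. ]), array([508.9, -51.6, 170. ])]
knuckle [array([644.2, -46.2, 150. ]), array([637. , -62.5, 170. ])]
```

```bash
python3 -m handwheel '0 0.2 2 0 0 0; 0 0.2 4 0 0 0; 0 0.2 5.5 0 0 0; 0 0.2 6.2 0 0 0; 0 0.2 6.2 0 0 0'
```

```text
t: 1.88
tool_pos: [559.5, -99.1, 39.9]
tool_rot: [0.707, 0.707, -0.001, -0.0]
contact_force: [-0.8, 1.0, 0.4]
width: -0.0
```

Everything clears the hand. Now I'll press down gently.

```bash
python3 -m handwheel '0 -0.1 0.4 0 0 0; 0 -0.1 0.8 0 0 0; 0 -0.1 1.0 0 0 0; 0 -0.1 1.2 0 0 0; 0 -0.1 1.4 0 0 0; 0 -0.1 1.4 0 0 0'
```

```text
t: 2.62
tool_pos: [558.4, -99.1, 25.7]
tool_rot: [0.707, 0.707, -0.001, -0.001]
contact_force: [0.7, 0.6, 0.0]
width: 0.0
```

```bash
python3 -m handwheel '0 0 0.1 0 0 0; 0 0 0.2 0 0 0; 0 0 0.2 0 0 0'; python3 - <<'E'
from h import *
from station import arm
import cv2
print(arm.get_state()['contact_force'])
w=arm.grab_frame('wrist')[90:340,150:380,::-1];a=arm.grab_frame('side')[150:250,220:320,::-1]
cv2.imwrite('pics/w2.png',np.hstack([cv2.resize(w,(400,435)),cv2.resize(a,(400,435),interpolation=cv2.INTER_CUBIC)]))
E
```

```text
t: 3.0
tool_pos: [558.3, -99.1, 23.6]
tool_rot: [0.707, 0.707, -0.001, -0.001]
contact_force: [-0.2, 0.5, -0.6]
width: 0.1
[-0.163759    0.52866661 -0.62015089]
```

View pics/w2.png

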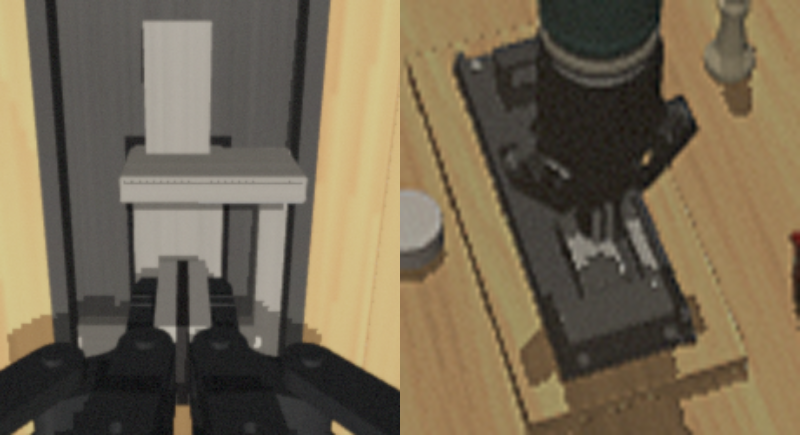

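The fingers stand over the catch head, between plate and tab, and aren't touching yet. I'll keep going down in small steps, watching the force.

```bash
python3 -m handwheel '0 0 0.15 0 0 0; 0 0 0.25 0 0 0; 0 0 0.25 0 0 0'; python3 -m handwheel '0 0 0.1 0 0 0; 0 0 0.2 0 0 0; 0 0 0.2 0 0 0'
```

```text
t: 3.48
tool_pos: [558.3, -99.1, 21.1]
tool_rot: [0.707, 0.707, -0.001, -0.001]
contact_force: [-0.4, 0.2, 0.8]
width: -0.2
t: 3.85
tool_pos: [558.2, -99.1, 19.0]
tool_rot: [0.707, 0.707, -0.001, -0.001]
contact_force: [-0.1, 0.2, -0.7]
width: 0.2
```

No force yet, so I'll check with a close picture and the projected TCP and model head.

```bash
python3 - <<'E'
from h import *
from station import arm
import cv2
s=arm.get_state();v=np.load('v.npy');print(s['contact_force'],s['joint_torque'])
w=arm.grab_frame('wrist')[:,:,::-1].copy();a=arm.grab_frame('side')[:,:,::-1].copy()
cv2.imwrite('pics/w3raw.png',w);cv2.imwrite('pics/s3raw.png',a)
cw=arm.get_calibration('wrist');cs=arm.get_calibration('side')
H=[(x,y,31) for x,y in((-15,-80),(15,-80),(15,-22),(-15,-22))];B=v[4]
Tb=[(x,y+B,57) for x,y in((-16,-33),(36,-33),(36,-25),(-16,-25))]
def draw(im,c,T,x0,y0,wd,f):
    im=cv2.resize(im[y0:y0+int(wd*1.0),x0:x0+wd],None,fx=f,fy=f,interpolation=cv2.INTER_CUBIC)
    for P,col in((H,(0,0,255)),(Tb,(0,255,0))):
        p=(proj(c,T,world(np.array(P,float),v))-[x0,y0]+.5)*f
        cv2.polylines(im,[p.astype(int)],True,col,1)
    p=(proj(c,T,s['tool_pos'][None])-[x0,y0]+.5)*f
    cv2.circle(im,tuple(p[0].astype(int)),3,(255,0,255),1);return im
A=draw(w,cw,toolT(s)@cw['tool_from_camera'],190,130,130,3);Bm=draw(a,cs,cs['extrinsics'],230,160,78,5)
cv2.imwrite('pics/w3.png',np.hstack([A,Bm]))
E
```

```text
[-0.13743761  0.15640613 -0.66688818] [-8.27928216e-05 -4.83459878e+01  1.33659225e+00 -9.49928999e+00
  4.82874937e-03  3.26666537e-03  5.86665283e-05]
```

View pics/w3.png

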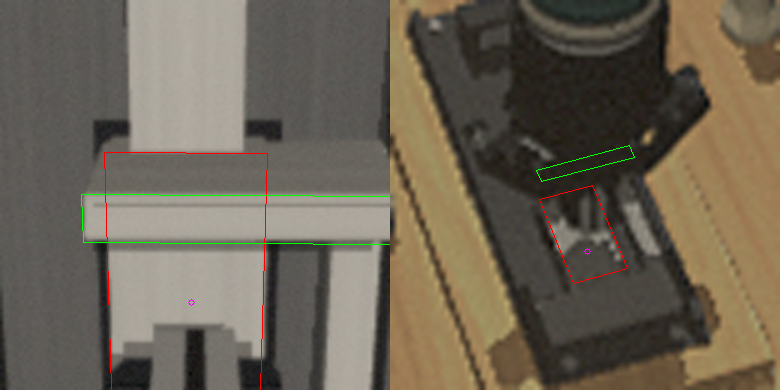

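The model outline matches the head and tab well. The visible fingertips are shorter than the stated TCP: they stand clear above the head in both views. I'll keep descending by force, since the body still has ample room.

```bash
python3 -m handwheel '0 0 0.15 0 0 0; 0 0 0.3 0 0 0; 0 0 0.3 0 0 0'; python3 -m handwheel '0 0 0.15 0 0 0; 0 0 0.3 0 0 0; 0 0 0.3 0 0 0'
```

```text
t: 4.32
tool_pos: [558.1, -99.1, 15.9]
tool_rot: [0.707, 0.707, -0.001, -0.001]
contact_force: [-0.7, -0.3, 0.1]
width: -0.3
t: 4.7
tool_pos: [558.0, -99.0, 12.8]
tool_rot: [0.707, 0.707, -0.001, -0.001]
contact_force: [1.2, 0.0, 0.8]
width: 0.3
```

```bash
python3 -m handwheel '0 0 0.15 0 0 0; 0 0 0.25 0 0 0; 0 0 0.25 0 0 0'; python3 - <<'E'
from h import *
from station import arm
import cv2
s=arm.get_state();v=np.load('v.npy');print(s['contact_force'])
w=arm.grab_frame('wrist')[:,:,::-1].copy();a=arm.grab_frame('side')[:,:,::-1].copy()
cv2.imwrite('pics/w4.png',np.hstack([cv2.resize(w[150:280,190:320],None,fx=3,fy=3,interpolation=2),cv2.resize(a[160:238,230:308],None,fx=5,fy=5,interpolation=2)]))
E
```

```text
t: 5.08
tool_pos: [557.9, -99.0, 10.2]
tool_rot: [0.707, 0.707, -0.001, -0.001]
contact_force: [-0.1, 0.2, 0.2]
width: -0.1
[-0.08216334  0.19975236  0.24334369]
```

View pics/w4.png

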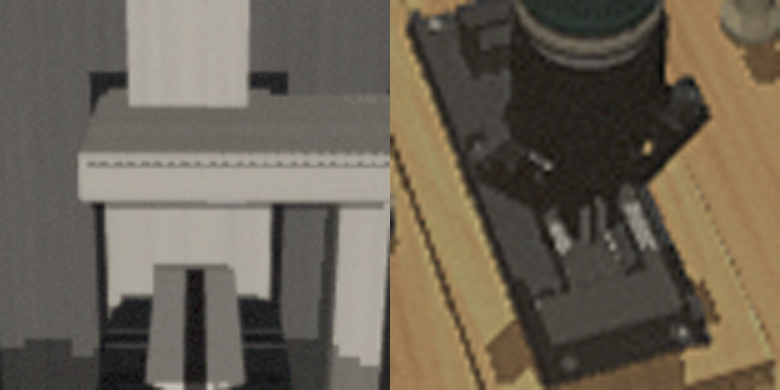

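```bash
python3 - <<'E'
from h import *
from station import arm
np.set_printoptions(suppress=True,precision=1)
c=arm.get_calibration('side');s=arm.get_state();p=s['tool_pos']
g=[(a,z) for a in(-99,-88,-110) for z in(10,20,30,40,50)]
q=(proj(c,c['extrinsics'],np.array([(558,a,z) for a,z in g],float))-[230,160]+.5)*5+[390,0]
for i,j in zip(g,q):print(i,j)
E
```

```text
(-99, 10) [587.2 261.2]
(-99, 20) [587.3 250.6]
(-99, 30) [587.4 239.8]
(-99, 40) [587.4 228.8]
(-99, 50) [587.5 217.7]
(-88, 10) [580.6 245.4]
(-88, 20) [580.7 234.7]
(-88, 30) [580.7 223.9]
(-88, 40) [580.8 212.9]
(-88, 50) [580.8 201.8]
(-110, 10) [593.8 277.2]
(-110, 20) [593.9 266.6]
(-110, 30) [594.1 255.8]
(-110, 40) [594.2 244.9]
(-110, 50) [594.3 233.9]
```

The side view puts the fingertips at world z ≈ 40 (about 30 mm short of the reported TCP), which agrees with the wrist view. Contact is therefore expected near TCP z ≈ 0. I'll continue in small force-checked steps.

```bash
python3 -m handwheel '0 0 0.2 0 0 0; 0 0 0.4 0 0 0; 0 0 0.4 0 0 0' && python3 -m handwheel '0 0 0.15 0 0 0; 0 0 0.3 0 0 0; 0 0 0.3 0 0 0'
```

```text
t: 5.55
tool_pos: [557.8, -99.0, 6.0]
tool_rot: [0.707, 0.707, -0.001, -0.001]
contact_force: [-0.2, 0.3, 0.4]
width: 0.1
t: 5.92
tool_pos: [557.7, -99.0, 2.9]
tool_rot: [0.707, 0.707, -0.001, -0.001]
contact_force: [-0.3, 0.4, -0.1]
width: -0.1
```

```bash
python3 -m handwheel '0 0 0.15 0 0 0; 0 0 0.3 0 0 0; 0 0 0.3 0 0 0' && python3 -m handwheel '0 0 0.1 0 0 0; 0 0 0.2 0 0 0; 0 0 0.2 0 0 0'
```

```text
t: 6.3
tool_pos: [557.9, -99.0, 0.1]
tool_rot: [0.707, 0.707, -0.001, -0.001]
contact_force: [-1.3, -0.5, 4.6]
width: 0.3
t: 6.68
tool_pos: [557.9, -99.1, -1.9]
tool_rot: [0.707, 0.707, -0.001, -0.001]
contact_force: [-1.3, -0.4, 5.7]
width: 0.2
```

Contact: the spring force rises as specified, starting at TCP z ≈ 1.3. Going to about 8 mm down.

```bash
python3 -m handwheel '0 0 0.15 0 0 0; 0 0 0.3 0 0 0; 0 0 0.45 0 0 0; 0 0 0.45 0 0 0; 0 0 0.45 0 0 0'
```

```text
t: 7.3
tool_pos: [557.9, -99.0, -6.1]
tool_rot: [0.707, 0.707, -0.001, -0.001]
contact_force: [-1.4, 0.1, 6.7]
width: 0.0
```

```bash
python3 -m handwheel '0 0 0.1 0 0 0; 0 0 0.1 0 0 0; 0 0 0.1 0 0 0'
```

```text
t: 7.68
tool_pos: [557.9, -99.0, -6.8]
tool_rot: [0.707, 0.707, -0.001, -0.001]
contact_force: [-0.5, 1.5, 7.7]
width: -0.2
```

The catch is held ≈ 8 mm down at 7.7 N. Now I'll push towards +y at that height.

```bash
python3 -m handwheel '0.5 0 0.05 0 0 0; 1.0 0 0.05 0 0 0; 1.3 0 0.05 0 0 0; 1.6 0 0.05 0 0 0; 1.9 0 0.05 0 0 0; 2.1 0 0.05 0 0 0; 2.3 0 0.05 0 0 0; 2.3 0 0.05 0 0 0'
```

```text
t: 8.68
tool_pos: [559.3, -80.2, -6.6]
tool_rot: [0.708, 0.706, -0.001, 0.002]
contact_force: [-0.6, -6.2, 6.8]
width: -0.2
```

```bash
python3 -m handwheel '0.3 -0.1 0.05 0 0 0; 0.6 -0.1 0.05 0 0 0; 0.9 -0.1 0.05 0 0 0; 1.2 -0.1 0.05 0 0 0; 1.2 -0.1 0.05 0 0 0'
```

```text
t: 9.3
tool_pos: [559.4, -72.2, -6.5]
tool_rot: [0.709, 0.705, -0.002, 0.004]
contact_force: [0.6, -5.9, 6.8]
width: -0.1
```

```bash
python3 -m handwheel '0.5 -0.1 0.05 0 0 0; 1.0 -0.1 0.05 0 0 0; 1.5 -0.1 0.05 0 0 0; 1.9 -0.1 0.05 0 0 0; 1.9 -0.1 0.05 0 0 0'; python3 - <<'E'
from h import *
from station import arm
import cv2
w=arm.grab_frame('wrist')[:,:,::-1].copy();a=arm.grab_frame('side')[:,:,::-1].copy()
cv2.imwrite('pics/w5.png',np.hstack([cv2.resize(w[130:320,160:350],(400,400),interpolation=2),cv2.resize(a[160:240,220:300],None,fx=5,fy=5,interpolation=2)]))
E
```

```text
t: 9.93
tool_pos: [559.5, -56.8, -6.5]
tool_rot: [0.71, 0.704, -0.002, 0.006]
contact_force: [0.1, -5.2, 7.4]
width: 0.0
```

View pics/w5.png

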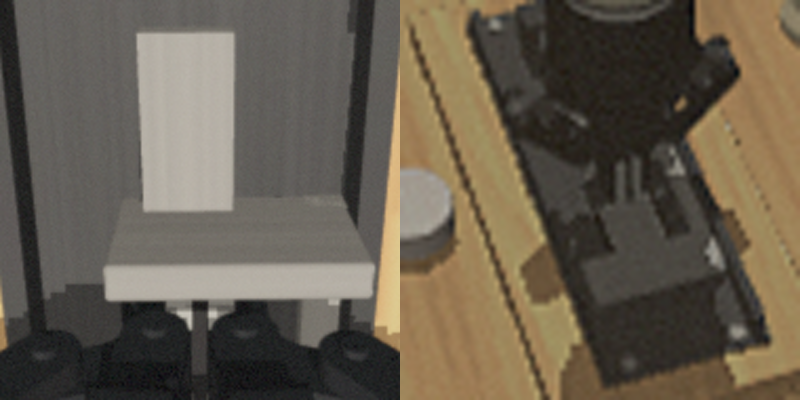

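The plate is sliding over the held-down catch (bolt ≈ 29 mm). I'll raise slightly and keep pushing.

```bash
python3 -m handwheel '0.6 -0.1 -0.1 0 0 0; 1.2 -0.1 -0.5 0 0 0; 1.8 -0.1 -0.9 0 0 0; 2.4 -0.1 -0.9 0 0 0; 3.0 -0.1 -0.9 0 0 0; 3.6 -0.1 -0.9 0 0 0; 4.0 -0.1 -0.9 0 0 0; 4.0 -0.1 -0.9 0 0 0'
```

```text
t: 11.02
tool_pos: [558.4, -18.3, 1.9]
tool_rot: [0.711, 0.704, -0.003, 0.006]
contact_force: [-0.6, -5.1, 3.1]
width: -0.1
```

```bash
python3 -m handwheel '0.5 -0.1 0 0 0 0; 1.0 -0.1 0 0 0 0; 1.5 -0.1 0 0 0 0; 2.0 -0.1 0 0 0 0; 2.5 -0.1 0 0 0 0; 2.7 -0.1 0 0 0 0; 2.7 -0.1 0 0 0 0'; python3 -m handwheel '0.2 0 0 0 0 0; 0.5 0 0 0 0 0; 0.7 0 0 0 0 0; 0.7 0 0 0 0 0'
```

```text
t: 11.9
tool_pos: [558.1, 9.4, 1.4]
tool_rot: [0.71, 0.704, -0.003, 0.006]
contact_force: [0.6, -1.9, 1.3]
width: 0.4
t: 12.4
tool_pos: [558.0, 12.2, 1.3]
tool_rot: [0.711, 0.703, -0.004, 0.008]
contact_force: [0.6, -9.5, 1.8]
width: 0.0
```

The force is rising, so this is likely the end stop. One small confirming nudge.

```bash
python3 -m handwheel '0.2 0 0 0 0 0; 0.4 0 0 0 0 0; 0.5 0 0 0 0 0; 0.5 0 0 0 0 0'
```

```text
t: 12.9
tool_pos: [557.9, 12.0, 1.3]
tool_rot: [0.713, 0.701, -0.006, 0.01]
contact_force: [0.2, -10.9, 2.4]
width: 0.4
```

The tool has stopped at the end stop (10.9 N, no further travel). Backing off, lifting and looking.

```bash
python3 -m handwheel '-0.6 0 0 0 0 0; -1.2 0 0 0 0 0; -1.2 0 -3 0 0 0; -1.2 0 -8 0 0 0; -1.2 0 -13 0 0 0; -4 0 -18 0 0 0; -8 0 -20 0 0 0; -8 0 -20 0 0 0'; python3 - <<'E'
from h import *
from station import arm
import cv2
s=arm.get_state();v=np.load('v.npy')
w=arm.grab_frame('wrist')[:,:,::-1].copy();a=arm.grab_frame('side')[:,:,::-1].copy()
cw=arm.get_calibration('wrist');T=toolT(s)@cw['tool_from_camera']
w=cv2.resize(w,None,fx=1.5,fy=1.5)
for b in(92,98):
    p=proj(cw,T,world(np.array([(-16,-25+b,57),(36,-25+b,57)],float),v))*1.5
    cv2.line(w,*[tuple(map(int,q)) for q in p],(0,0,255) if b==92 else (0,255,0),1)
a=cv2.resize(a[145:250,215:315],(440,462),interpolation=2)
cv2.imwrite('pics/w6.png',np.hstack([w[:462,200:560],a]))
E
```

```text
t: 13.9
tool_pos: [556.4, -66.6, 205.2]
tool_rot: [0.714, 0.7, -0.005, 0.011]
contact_force: [-0.6, -0.1, 0.2]
width: -0.0
```

View pics/w6.png

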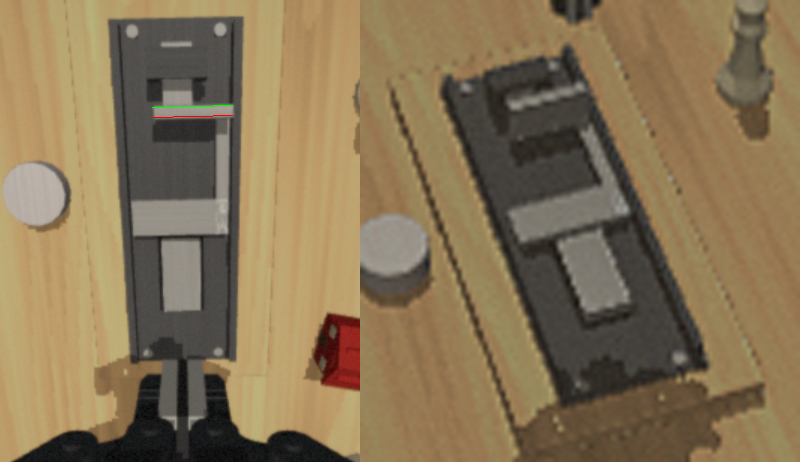

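The tab's front edge lies on the 98 mm line (row ~105), the tongue is in the keeper, and the catch head stands up behind the plate (its side face is visible in the side view). Nothing else has moved. Handing in.

```bash
python3 -c "
from station import arm
print(arm.hand_in())"
```

```text
the job is handed in; nothing more can be done
None
```

The bolt is home in the keeper, the catch has sprung up behind it, and the job is handed in; no verdict was reported.

**What I did:** I closed the fingers and pressed the catch down about 8 mm (7.7 N on the spring). Holding it there, I pushed the tab with about 5–6 N until the rear plate was over the catch. I then raised the fingers slightly and pushed on to the end stop, where the tool stopped moving at about 11 N. After that I backed off and lifted clear.

**Last checks at 13.9 s:**
- **Bolt:** the tab lines up with the 98 mm mark in the wrist view.
- **Catch:** its head stands up behind the plate in the side view. I judged this by eye and did not measure it.
- **Robot:** the contact force is about 0, and the tool is about 205 mm up.
- **Other things:** the tin, king and cottage look undisturbed in the last picture. The case, jar and screwdriver were not in it, but the arm never went near them.

**What disagreed:** the shut fingertips touched the catch about 29 mm later than the stated tool point implied. I therefore found contact by the force and the pictures instead. The panel's height also fitted about 2 mm low, which is within the calibration error.

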